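# Demagnetise the steel straightedge

## Task

Demagnetise the steel straightedge: set it down, without dropping it, grip upward and wholly on the white plate of the grey demagnetiser, with one long edge flush along the raised brass fence at the plate's back, and let go of it. Then press the demagnetiser's round button fully down and let it spring back up, leaving the straightedge in place. Do not shift the movement tray, the glass dust cover or the screw jar.

Things in the scene. Friction and masses are not known exactly. Their poses are not given: they have to be found in the camera images.
- demagnetiser: Grey painted bench machine, fixed, 140 (x) x 280 (y) x 50 mm high; origin at the centre of its underside. On top a flat white plate, 100 (x) x 200 (y) mm, upper face at z = 53 mm, spanning x -45 to +55, y -130 to +70 mm, with a low brass fence along its back (+x) edge. The push button stands beside the plate, at x 0, y +107 mm.
- fence (a point): Middle of the foot of the fence's front face, on the plate's upper face; axes as the demagnetiser's. The fence is a bar 200 mm long (y), 12 mm wide, 6 mm high; its face looks to -x, with 88 mm of free plate before it. A straightedge lying flush has its origin at x = -16 mm, z = 0 here, its x axis along this y; it is wholly on the plate within 20 mm of y = 0.
- start_button (a joint): Spring push button, value in m: 0 up, 0.006 fully down (about 5 N); it springs back by itself.
- start_button_top (a point): Centre of the button's flat round steel cap, 34 mm across, in a black housing; moves down with it. Pressed straight down (-z).
- straightedge: Loose steel straightedge, about 0.3 kg, with a raised black plastic grip bar along the middle of its top. Blade 160 (x) x 32 (y) x 8 mm; grip bar 70 (x) x 16 (y) mm, z = 8 to 26 mm. Origin at the centre of the blade's underside, x along its length, z up; same either way round. Starts flat on the bench, left or right of the demagnetiser.
- straightedge_grip (a point): Centre of the grip bar, 17 mm above the straightedge's underside; pinch here across y (16 mm).
- movement_tray: Bystander: loose shallow wooden tray, 120 (x) x 90 (y) x 18 mm, with six round watch movements fixed in it; origin at the centre of its underside. May lie on either side of the demagnetiser.
- dust_cover: Bystander: loose glass dust dome, 100 mm across, 90 mm high with its knob; origin at the centre of its underside. Stands behind the demagnetiser.
- screw_jar: Bystander: loose round glass jar with a steel cap, 70 mm across, 75 mm high; origin at the centre of its underside. Stands behind the demagnetiser.
Things that resemble listed ones, but are neither listed nor needed, are in the scene too. Of the things shaped like the straightedge, the steel one is meant.

How it is judged:
By the outcome, as a careful person would: the job done as asked, in the order asked, and still so for the second after the job is handed in, with the robot touching nothing.
It also fails if it takes over 48 s, if anything falls off the work surface, if the arm or the gripper's body presses on something with over 40 N, if the wrist force passes 120 N, or if a joint passes its speed limit or range.

## Robot

A 7-joint arm with a two-finger parallel gripper is mounted at the origin on the work surface. World frame = base frame: x ahead of the robot, y to its left, z up, the work surface at z = 0. Lengths are in m, angles in rad, forces in N, time in s.
With the tool pointing down it reaches from about 0.35 to 0.9 m from the base axis. Payload 19.9 kg.
Tool frame: the origin (TCP) lies midway between the tips of the shut fingers; the grasp point (between the pads) lies 19 mm behind it; x points along the fingers, y is the direction in which the jaws open and shut, and the axes are right-handed (so a half turn about x gives the same grasp; the last joint's range is limited). The gripper opens to 85 mm and grips with 20 to 120 N. Pads are 22 mm wide; open, the fingers measure 114 mm over their backs; the gripper's body (76 mm by 85 mm) begins 54 mm behind the grasp point. The pads swing forward as they close: fully open they stand 13 mm farther back than shut.
Start: joints at [1.111, 0.417, -0.01, 1.614, 0.005, 1.111, -0.053], TCP at [0.254, -0.571, 0.231] pointing down, gripper open.
Joint ranges: [-2.81, 2.81], [-0.39, 2.02], [-1.27, 1.25], [0.06, 2.57], [-1.19, 4.33], [0.19, 2], [-2.82, 2.82]. Speed limits (rad/s): [1.89, 1.89, 2.39, 2.39, 3.01, 3.01, 3.01].

## Interface

Orientations are given as a unit quaternion [w, x, y, z].
In Python, from workcell import env gives the robot as it stands. The module is installed in compiled form; this text tells all that it offers. Calls block until the motion is done:
- env.goto(position, orientation): joint-space move of the TCP to a pose.
- env.movel(position, vel=0.15, rot=None, f_stop=None): straight line of the TCP; rot=None keeps the orientation; vel is the mean speed in m/s. With f_stop (N) it stops when the force on the tool has changed by that much, and returns True; else False.
- env.movej(angles): joint-space move.
- env.move_gripper(opening): finger opening in m; the grip force is fixed at half the most; returns when the fingers have stopped.
- env.dwell(seconds).
- env.ik(position, orientation): joint angles nearest the present ones, or None.
- env.read_state(): the state.
- env.read_camera(name): name is "side" or "top" or "wrist"; returns a dict with "color" (420x560x3 uint8, red, green, blue), "fx", "fy", "cx", "cy" (pixels), "k1" (the pictures are not rectified: a ray, as slopes to the right and down, at radius r is drawn at 1 + k1 r^2 times it, then the intrinsics apply), "rvec" (rotation vector, rad) and "tvec" (3), from world to camera coordinates, as OpenCV has them. Camera axes: x right, y down, z forward; pixel columns grow to the right and rows downward; lengths in m; the calibration is good to about 2 mm. A picture is of the moment at which its call begins. There is no depth.
A pose or a line that the arm cannot do raises env.Unreachable and nothing moves.
- env.finish_job(): hands the job in, once; it reports no verdict.
The state is a dict: "clock": time; "joints": joint angles; "joint_velocities": joint speeds; "joint_efforts": joint torques, N m; "eef_pos": TCP position; "ee_rot": TCP orientation; "ft_force": force on the tool from outside, world axes, zero at the start; "torque": the same for the moment, N m; "opening": finger opening in m.
Only numpy, scipy, OpenCV 4.12 (cv2) and the standard library are available. Lean on these libraries where they do the work, as an engineer would, in place of code of your own. Each camera call takes 0.05 s, during which the arm holds its last target. There are 200 camera calls.

## Working session

There is one attempt and no reset: what is moved stays moved. The work goes in short steps, each a Python script; the robot and the scene stay as the last script left them, time stands still between calls to the robot, and variables do not carry over. Pictures are saved under pics/ and viewed, on a budget of 10 in all, crops included, one or two more only if the job needs it, and the job is handed in when it is done.

```bash
mkdir -p pics
cat > h.py <<'E'
from workcell import env
import numpy as np, cv2
def ray(c,u,v):
    K=np.array([[c['fx'],0,c['cx']],[0,c['fy'],c['cy']],[0,0,1.]])
    xd=(u-c['cx'])/c['fx'];yd=(v-c['cy'])/c['fy'];x,y=xd,yd
    for _ in range(20):
        s=1+c['k1']*(x*x+y*y);x,y=xd/s,yd/s
    R=cv2.Rodrigues(np.array(c['rvec'],float))[0];t=np.array(c['tvec'],float).ravel()
    return -R.T@t,R.T@np.array([x,y,1.])
def onz(c,u,v,z):
    o,d=ray(c,u,v);return o+d*(z-o[2])/d[2]
def proj(c,P):
    R=cv2.Rodrigues(np.array(c['rvec'],float))[0];p=R@np.array(P,float)+np.array(c['tvec'],float).ravel()
    x,y=p[:2]/p[2];s=1+c['k1']*(x*x+y*y);return np.array([c['fx']*x*s+c['cx'],c['fy']*y*s+c['cy']])
def save(c,n): cv2.imwrite('pics/'+n,c['color'][:,:,::-1])
E
python3 - <<'E'
from h import *
import pickle
for n in ['top','side']:
    c=env.read_camera(n);save(c,n+'0.png');pickle.dump(c,open(n+'0.pkl','wb'))
    print(n,ray(c,280,210),c['fx'],c['k1'])
s=env.read_state();print(s['clock'],s['ee_rot'],s['eef_pos'],s['ft_force'])
E
```

```text
top (array([ 0.31286931, -0.0362893 ,  1.34790076]), array([ 0.15127355,  0.00451265, -0.98863539])) 460.88305336582914 -0.0619596746586586
side (array([0.40413206, 0.91948598, 0.96297839]), array([ 0.07822957, -0.732302  , -0.67658572])) 441.54271817047277 -0.10699788118514081
0.1 [-0.14660861 -0.69154946 -0.14738406  0.69176817] [ 0.25403465 -0.57069666  0.23071047] [ 0.52466633 -0.87260079 -0.74605625]
```

View pics/top0.png

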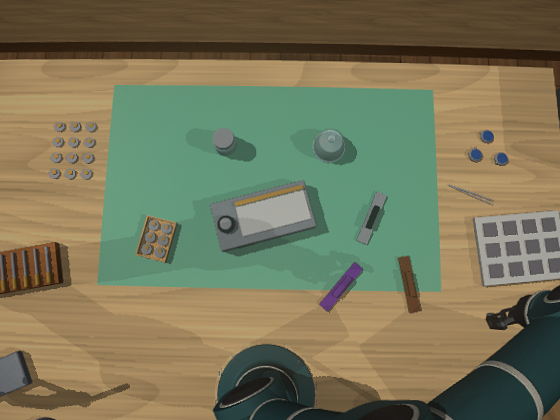

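View pics/side0.png

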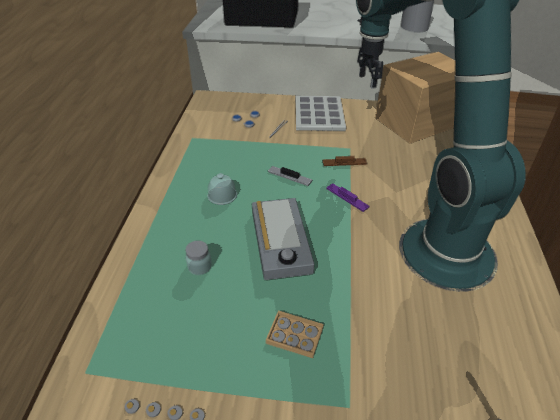

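Top view candidates: steel with black grip (372,218), purple (342,287), brown wood (410,284). The steel one fits the description. The button is near (226,225), the fence runs from about (235,204) to (303,186), the tray is at (158,240), the jar at (224,141) and the dome at (330,145). Next I'll check the choice close up and measure.

Run:
```python
from h import *
import pickle
c=pickle.load(open('top0.pkl','rb'));im=c['color']
cv2.imwrite('pics/crop1.png',cv2.resize(im[170:260,200:400,::-1],None,fx=4,fy=4,interpolation=cv2.INTER_CUBIC))
hsv=cv2.cvtColor(im,cv2.COLOR_RGB2HSV)
m=((hsv[...,1]<60)).astype(np.uint8)
def biggest(m,x0,y0,x1,y1):
    k=np.zeros_like(m);k[y0:y1,x0:x1]=m[y0:y1,x0:x1]
    cs=cv2.findContours(k,cv2.RETR_EXTERNAL,cv2.CHAIN_APPROX_NONE)[0]
    return max(cs,key=cv2.contourArea)
def rect(ct,z):
    w=np.array([onz(c,u,v,z)[:2] for u,v in ct[:,0]],np.float32)
    r=cv2.minAreaRect(w*1000);return r, cv2.boxPoints(r)
print('steel',rect(biggest(m,345,180,400,255),0.008))
m2=((hsv[...,1]<40)&(hsv[...,2]>150)).astype(np.uint8)
print('plate',rect(biggest(m2,205,175,325,255),0.053))
m3=((hsv[...,0]>10)&(hsv[...,0]<30)&(hsv[...,1]>110)).astype(np.uint8)
print('fence',rect(biggest(m3,205,175,325,225),0.059))
print('tray',rect(biggest(m3,120,200,190,270),0.018))
```

```text
steel (((501.1185302734375, -299.4259033203125), (32.90482711791992, 161.26394653320312), 67.23812866210938), array([[ 420.40063, -283.40033],
       [ 569.10547, -345.7937 ],
       [ 581.8364 , -315.45148],
       [ 433.1316 , -253.0581 ]], dtype=float32))
plate (((503.5632019042969, -10.17572021484375), (83.43848419189453, 197.7257080078125), 15.86191177368164), array([[ 436.41132 ,   73.520065],
       [ 490.45364 , -116.676895],
       [ 570.7151  ,  -93.871506],
       [ 516.6727  ,   96.325455]], dtype=float32))
fence (((552.4747314453125, 3.0968780517578125), (11.312479019165039, 198.15394592285156), 15.86520004272461), array([[519.9488 ,  96.85349],
       [574.1191 , -93.75228],
       [585.0007 , -90.65974],
       [530.8304 ,  99.94604]], dtype=float32))
tray (((426.29400634765625, 329.88690185546875), (90.35870361328125, 117.08323669433594), 76.9831771850586), array([[359.08063, 299.05423],
       [473.15527, 272.6827 ],
       [493.5074 , 360.71957],
       [379.43274, 387.0911 ]], dtype=float32))
```

View pics/crop1.png

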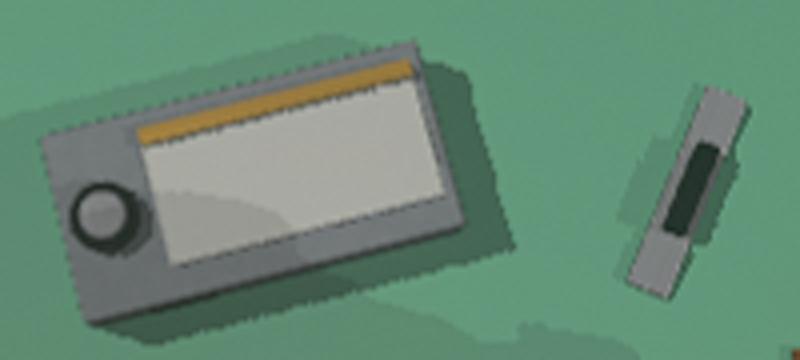

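The crop shows the steel blade with the black grip, plus the button, fence and free plate. The choice is confirmed and the measured dimensions match. I'll hover over it with the jaws partly open and take one wrist look.

```bash
cat >> h.py <<'E'
from scipy.spatial.transform import Rotation as Ro
def q(deg):
    t=np.radians(deg);c,s=np.cos(t),np.sin(t)
    M=np.array([[0,c,s],[0,s,-c],[-1,0,0]]);x=Ro.from_matrix(M).as_quat();return x[[3,0,1,2]]
YAW=15.86; XH=np.array([np.cos(np.radians(YAW)),np.sin(np.radians(YAW)),0]); YH=np.array([-XH[1],XH[0],0])
F=np.array([.5525,.0031,.053])-.006*XH
E
python3 - <<'E'
from h import *
import pickle
print('origin from plate/fence', F-.043*XH+.03*YH, 'button',F-.043*XH+.137*YH)
for k in (0,180):
    print(k,[None if j is None else np.round(j,2) for j in (env.ik([.501,-.299,.2],q(67.2+k)),env.ik(F-.016*XH+[0,0,.1],q(15.86+k)))])
k=min((0,180),key=lambda k: 9 if (j:=env.ik([.501,-.299,.2],q(67.2+k))) is None else abs(j[6]))
env.goto([.501,-.299,.2],q(67.2+k)); env.move_gripper(.034)
c=env.read_camera('wrist');save(c,'w1.png');pickle.dump(c,open('w1.pkl','wb'))
s=env.read_state();print(k,s['clock'],s['eef_pos'],s['opening'],s['ft_force'])
m=cv2.cvtColor(c['color'],cv2.COLOR_RGB2GRAY)
print(proj(c,[.501,-.299,.026]),onz(c,280,210,.026))
E
```

```text
origin from plate/fence [0.49716668 0.01856687 0.053     ] button [0.4679249  0.12149363 0.053     ]
0 [array([ 0.92,  0.43, -0.55,  1.74,  0.25,  1.05,  1.45]), array([ 0.47,  0.41, -0.64,  1.9 ,  0.3 ,  0.92, -0.04])]
180 [array([ 0.5 ,  0.38, -0.02,  1.75,  0.01,  1.01, -1.49]), array([-0.87,  0.58,  1.09,  1.95, -0.62,  1.  , -2.36])]
0 2.1 [ 0.50099441 -0.29901202  0.2000192 ] 0.03359545596933325 [ 0.37868218 -0.5123531  -0.37228896]
[277.24777737 186.35364606] [ 0.52557    -0.30620714  0.026     ]
```

View pics/w1.png

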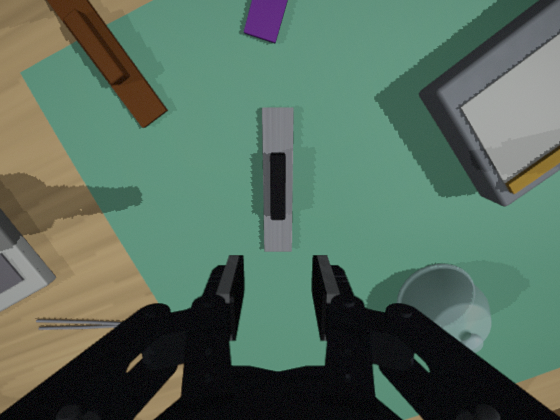

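In the wrist view the grip is centred at about (278,186), where (277,186) was predicted, and the blade is vertical, so it's aligned with the jaws. I'll descend, pinch and lift, then carry it over the plate.

Run:
```python
from h import *
import pickle
print('hit',env.movel([.501,-.299,.010],vel=.12,f_stop=8), env.read_state()['eef_pos'])
env.move_gripper(0); s=env.read_state();print('open',s['opening'],s['ft_force'],s['eef_pos'])
env.movel([.501,-.299,.17],vel=.12)
s=env.read_state();print('open',s['opening'],s['ft_force'])
if s['opening']>.012:
    P=F-.021*XH; P[2]=.17
    env.goto(P,q(YAW)); s=env.read_state();print(s['clock'],P,s['eef_pos'],s['opening'])
c=env.read_camera('wrist');save(c,'w2.png');pickle.dump(c,open('w2.pkl','wb'))
```

```text
hit False [ 0.5013273  -0.2992065   0.01059692]
open 0.014704037228333714 [-1.92772674  0.75052335  8.48996191] [ 0.50123564 -0.29927039  0.01066196]
open 0.014820924910436906 [ 0.28504505 -0.77971123 -4.55918217]
6.9083 [ 0.52652783 -0.00427877  0.17      ] [ 0.52661369 -0.00514776  0.16984215] 0.014237255383181893
```

View pics/w2.png

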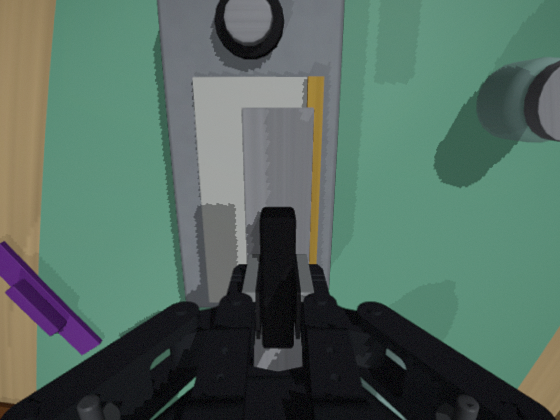

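It's held. Next I'll measure the blade edge against the fence edge numerically from this picture.

Run:
```python
from h import *
import pickle
c=pickle.load(open('w2.pkl','rb'));g=cv2.cvtColor(c['color'],cv2.COLOR_RGB2GRAY).astype(float)
hsv=cv2.cvtColor(c['color'],cv2.COLOR_RGB2HSV)
def rel(u,v,z):
    p=onz(c,u,v,z)-F;return np.round(1000*np.array([p@XH,p@YH]),1)
br=((hsv[...,0]>10)&(hsv[...,0]<30)&(hsv[...,1]>110))
for v in (84,90,100,115,130,160,190,200,220,240):
    b=np.where(br[v,295:340])[0]+295
    row=g[v]; d=np.diff(cv2.blur(row[None],(3,1))[0])
    l=230+np.argmin(d[230:260])+1
    print(v,'fenceL',b[0],rel(b[0]-.5,v,.059),'fenceR',b[-1],rel(b[-1]+.5,v,.059),'bladeL',l,rel(l-.5,v,.1674),'bladeR',rel(b[0]-.5,v,.1674))
print('far end',rel(278,107,.1674),'button',rel(249,17,.0545+.01))
```

```text
84 fenceL 308 [ 2. 94.] fenceR 323 [13.9 94.1] bladeL 260 [-28.1  87. ] bladeR [-7.7 87. ]
90 fenceL 307 [ 1.3 89.8] fenceR 323 [14.1 89.8] bladeL 259 [-28.5  84.5] bladeR [-8.  84.6]
100 fenceL 307 [ 1.5 82.6] fenceR 322 [13.6 82.6] bladeL 249 [-32.9  80.5] bladeR [-7.9 80.5]
115 fenceL 314 [ 7.1 71.6] fenceR 321 [13.3 71.7] bladeL 241 [-36.6  74.2] bladeR [-4.7 74.2]
130 fenceL 314 [ 7.5 60.4] fenceR 321 [13.7 60.4] bladeL 242 [-36.3  67.8] bladeR [-4.5 67.8]
160 fenceL 313 [ 7.5 37. ] fenceR 320 [13.9 37. ] bladeL 243 [-36.3  54.5] bladeR [-4.5 54.5]
190 fenceL 312 [ 7.5 12.3] fenceR 318 [13.2 12.3] bladeL 244 [-36.3  40.4] bladeR [-4.5 40.4]
200 fenceL 311 [6.9 3.8] fenceR 318 [13.6  3.8] bladeL 244 [-36.5  35.5] bladeR [-4.8 35.6]
220 fenceL 311 [  7.5 -13.9] fenceR 317 [ 13.4 -13.9] bladeL 259 [-29.6  25.5] bladeR [-4.5 25.5]
240 fenceL 310 [  7.2 -32.3] fenceR 316 [ 13.3 -32.3] bladeL 246 [-36.2  15. ] bladeR [-4.7 15. ]
far end [-20.2  77.6] button [-40.2 137.8]
```

Yaw matches within measurement, the gap to the fence is about 6 mm, and the blade is centred at y ≈ -2 mm. I'll lower it to contact, slide it into the fence, release, retreat and look.

Run:
```python
from h import *
import pickle
P=F-.021*XH
def st(n):
    s=env.read_state();p=s['eef_pos']-F;print(n,round(s['clock'],2),'x,y,z',np.round(1e3*np.array([p@XH,p@YH,s['eef_pos'][2]]),2),'f',np.round(s['ft_force'],1),round(s['opening'],4));return s
env.movel([P[0],P[1],.072],vel=.1);st('above')
print(env.movel([P[0],P[1],.060],vel=.01,f_stop=4));s=st('down')
z=s['eef_pos'][2]
e=np.array(s['eef_pos'])+.012*XH; e[2]=z
print(env.movel(e,vel=.008,f_stop=7));s=st('slid')
env.dwell(.2)
env.move_gripper(.034);env.dwell(.2);s=st('released')
p=np.array(s['eef_pos']);p[2]=.17;env.movel(p,vel=.12);st('up')
c=env.read_camera('wrist');save(c,'w3.png');pickle.dump(c,open('w3.pkl','wb'))
```

```text
above 8.09 x,y,z [-20.62  -0.08  72.54] f [ 0.6 -0.4 -3.1] 0.0147
True
down 8.92 x,y,z [-2.102e+01  1.000e-02  6.362e+01] f [-2.6 -0.9  8. ] 0.0142
True
slid 9.31 x,y,z [-2.105e+01  2.000e-02  6.362e+01] f [-1.2 -0.7  7.2] 0.0141
released 10.03 x,y,z [-21.65   0.13  63.06] f [ 0.2 -0.4 -1.5] 0.0343
up 11.07 x,y,z [-22.02   0.19 169.32] f [ 0.2 -0.5 -0.4] 0.0336
```

View pics/w3.png

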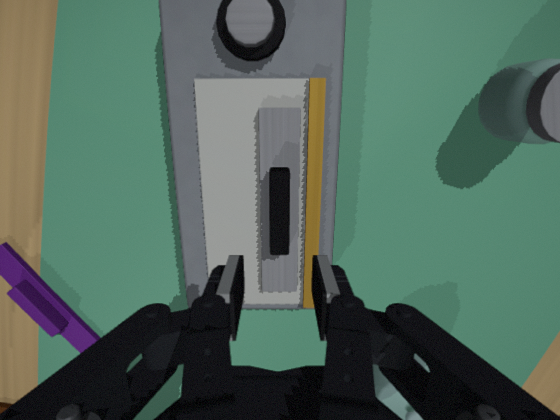

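It's down but the slide's force stop tripped at once, leaving a 4–6 mm gap: blade right edge is near column 300, fence near 305. I'll push the grip toward the fence with the inside of one finger, without gripping, so the blade can align itself.

```bash
cat > push.py <<'E'
from h import *
import pickle
def st(n):
    s=env.read_state();p=s['eef_pos']-F;f=s['ft_force'];print(n,round(s['clock'],2),'x,y,z',np.round(1e3*np.array([p@XH,p@YH,s['eef_pos'][2]]),2),'fx,fy,fz',np.round([f@XH,f@YH,f[2]],1),round(s['opening'],4));return s
if __name__=='__main__':
    A=F-.0215*XH-.002*YH
    env.move_gripper(.026)
    env.movel([A[0],A[1],.075],vel=.12)
    print(env.movel([A[0],A[1],.0645],vel=.03,f_stop=6));st('down')
    env.dwell(.3)
    E_=A+.020*XH;E_[2]=.0645
    print(env.movel(E_,vel=.01,f_stop=6));s=st('pushed')
    b=np.array(s['eef_pos'])-.004*XH; env.movel(b,vel=.02);st('back')
    b[2]=.17;env.movel(b,vel=.12)
    c=env.read_camera('wrist');save(c,'w4.png');pickle.dump(c,open('w4.pkl','wb'))
E
python3 push.py
```

```text
False
down 12.82 x,y,z [-21.52  -1.95  64.41] fx,fy,fz [-0.3  1.1 -0.3] 0.0258
True
pushed 14.32 x,y,z [-10.03  -1.94  64.13] fx,fy,fz [-0.5  0.1  0.3] 0.026
back 14.64 x,y,z [-14.08  -1.96  64.13] fx,fy,fz [-0.  -0.  -0.3] 0.0261
```

View pics/w4.png

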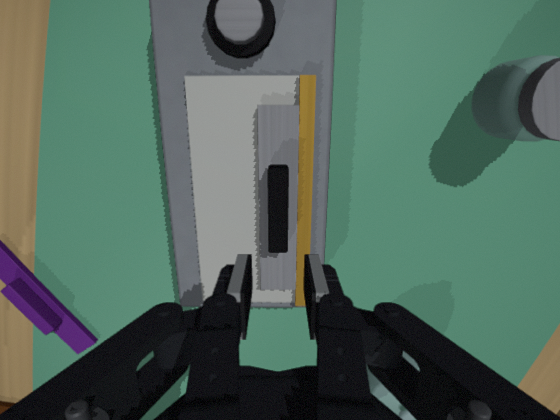

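The blade now meets the fence with no visible white strip at columns 298–300. I'll check both ends numerically.

Run:
```python
from h import *
import pickle
c=pickle.load(open('w4.pkl','rb'));g=cv2.cvtColor(c['color'],cv2.COLOR_RGB2GRAY).astype(int)
def rel(u,v,z):
    p=onz(c,u,v,z)-F;return np.round(1000*np.array([p@XH,p@YH]),1)
hsv=cv2.cvtColor(c['color'],cv2.COLOR_RGB2HSV);br=((hsv[...,0]>10)&(hsv[...,0]<30)&(hsv[...,1]>110))
for v in (85,95,110,125,150,175,200,225,245):
    b=np.where(br[v,285:330])[0]+285
    l=250+np.argmin(np.diff(g[v,250:266]))+1
    print(v,g[v,292:304],b[0],'fence',rel(b[0]-.5,v,.059),rel(b[-1]+.5,v,.059),'bladeL',l,rel(l-.5,v,.061))
cv2.imwrite('pics/w4c.png',cv2.resize(c['color'][65:310,230:330,::-1],None,fx=2.4,fy=2.4,interpolation=cv2.INTER_NEAREST))
```

```text
85 [154 155 155 153 109 102 103  97 121 124 126 124] 300 fence [ 2.1 92.4] [14.1 92.4] bladeL 253 [-32.8  92.2]
95 [141 142 128  91  87  90  88  87 121 124 123 124] 299 fence [ 1.5 85.3] [13.5 85.3] bladeL 262 [-26.2  85.2]
110 [119 119 120 119 119 119 117 101 121 122 122 122] 300 fence [ 2.5 74.4] [13.9 74.4] bladeL 255 [-31.6  74.4]
125 [119 119 121 120 119 119 118 119 121 122 124 122] 299 fence [ 1.9 63.3] [13.5 63.3] bladeL 254 [-32.6  63.4]
150 [109 109 110 109 111 111 101 106 109 111 111 118] 299 fence [ 2.3 44.1] [14.1 44.1] bladeL 255 [-32.3  44.3]
175 [107 108 109 109 110 120 110 105 105 108 110 116] 298 fence [ 1.9 24. ] [14.  24.1] bladeL 255 [-32.7  24.4]
200 [107 106 109 109 109  98 103 103 105 106 113 115] 298 fence [2.2 3. ] [13.8  3. ] bladeL 255 [-33.1   3.5]
225 [108 108 105 108 119 114 114 113 113 113 113 114] 297 fence [  1.8 -19.1] [ 13.7 -19. ] bladeL 254 [-34.5 -18.4]
245 [120 117 121 118 105 109 112 113 110 111 113 110] 297 fence [  2.2 -37.6] [ 13.4 -37.6] bladeL 256 [-33.2 -36.8]
```

View pics/w4c.png

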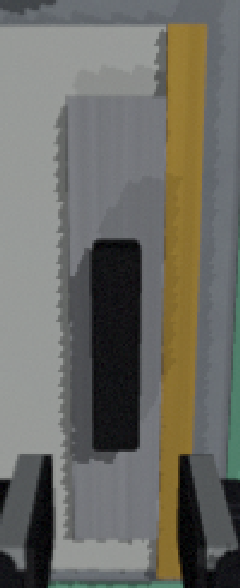

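The far end touches, but the near end may be open by up to about 1 mm. I'll push once near each end of the grip: equal stop positions mean it's flush. I'll look afterwards.

```bash
cat > push2.py <<'E'
from push import *
for i,dy in enumerate((-.024,.020)):
    A=F-.0145*XH+dy*YH
    if i==0: env.movel([A[0],A[1],.085],vel=.12)
    env.movel([A[0],A[1],.0645],vel=.05,f_stop=8);env.dwell(.3);st('down')
    E_=A+.0125*XH;E_[2]=.0645
    print(env.movel(E_,vel=.008,f_stop=10));s=st('pushed')
    b=np.array(s['eef_pos'])-.0045*XH; b[2]=.0645; env.movel(b,vel=.03)
b[2]=.17;env.movel(b,vel=.15)
c=env.read_camera('wrist');save(c,'w5.png');pickle.dump(c,open('w5.pkl','wb'))
st('up')
cv2.imwrite('pics/w5c.png',cv2.resize(c['color'][40:340,220:340,::-1],None,fx=2,fy=2,interpolation=cv2.INTER_CUBIC))
E
python3 push2.py
```

```text
down 17.47 x,y,z [-14.4  -24.04  64.68] fx,fy,fz [-0.4  0.5  0.2] 0.0256
True
pushed 18.27 x,y,z [-10.09 -23.93  64.12] fx,fy,fz [ 0.7  0.  -0. ] 0.0257
down 19.9 x,y,z [-14.54  19.84  64.48] fx,fy,fz [ 0.2  0.2 -0.5] 0.0261
True
pushed 20.71 x,y,z [-10.06  20.05  64.11] fx,fy,fz [ 0.6  0.1 -0. ] 0.0261
up 21.91 x,y,z [-15.12  20.16 168.98] fx,fy,fz [0.6 0.3 0.2] 0.0264
```

View pics/w5c.png

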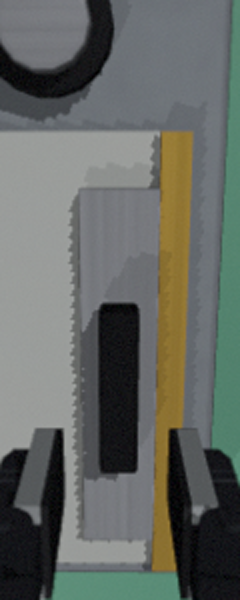

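Both end pushes stopped at x = -10.1 mm, so it's flush. Now the button, with the fingers shut, straight down.

Run:
```python
from push import *
B=F-.042*XH+.137*YH
env.move_gripper(0)
env.movel([B[0],B[1],.14],vel=.15)
print(env.movel([B[0],B[1],.080],vel=.06,f_stop=3));s1=st('first')
print(env.movel([B[0],B[1],.045],vel=.012,f_stop=3));s1=st('touch')
print(env.movel([B[0],B[1],.040],vel=.01,f_stop=18));st('bottom');env.dwell(.3);st('held')
env.movel([B[0],B[1],.20],vel=.12)
env.goto(F-.20*XH+.10*YH+np.array([0,0,.2]),q(YAW))
s=st('end')
for n in ('top','side'):
    c=env.read_camera(n);save(c,n+'1.png');pickle.dump(c,open(n+'1.pkl','wb'))
```

```text
False
first 24.4 x,y,z [-41.78 137.    80.32] fx,fy,fz [ 0.6 -0.7 -0.4] -0.0002
True
touch 25.68 x,y,z [-41.99 136.99  68.42] fx,fy,fz [0.8 0.5 3.8] -0.0001
True
bottom 26.51 x,y,z [-41.89 136.98  65.91] fx,fy,fz [-3.5 -0.5 15.6] 0.0004
held 26.81 x,y,z [-41.89 136.97  65.91] fx,fy,fz [-2.9 -0.9 15.4] -0.0
end 28.79 x,y,z [-199.81   99.84  253.06] fx,fy,fz [-0.2 -0.4  0.3] 0.0005
```

15 N is well above the 5 N spring, so it probably bottomed. But the touch stop may have missed the start of travel, so I'll confirm the 6 mm stroke with one logged press.

Run:
```python
from push import *
B=F-.042*XH+.137*YH
env.goto([B[0],B[1],.12],q(YAW))
env.movel([B[0],B[1],.076],vel=.1)
for z in np.arange(75,62,-1)/1000:
    h=env.movel([B[0],B[1],z],vel=.02,f_stop=25); s=env.read_state()
    print(round(z*1e3),round(s['eef_pos'][2]*1e3,2),round(s['ft_force'][2],1),h)
    if s['ft_force'][2]>14: break
env.movel([B[0],B[1],.20],vel=.12)
env.goto(F-.20*XH+.10*YH+np.array([0,0,.2]),q(YAW))
st('end')
a=[]
for n in ('top','side'):
    c=env.read_camera(n);pickle.dump(c,open(n+'1.pkl','wb'));a.append(c['color'])
top=a[0][110:300,120:460];
cv2.imwrite('pics/fin.png',np.vstack([cv2.resize(top,(680,380)),cv2.resize(a[1][130:370,180:380],(250,200)) if 0 else cv2.resize(a[1][150:240+100,180:520],(380,212)) if 0 else np.pad(cv2.resize(a[1][160:360,180:380],(220,220)),((0,0),(0,460),(0,0)))])[:,:,::-1])
```

```text
75 75.4 -0.0 False
74 74.03 0.1 False
73 72.93 -0.1 False
72 72.02 2.1 False
71 71.02 2.9 False
70 69.99 2.7 False
69 68.98 2.8 False
68 67.99 3.7 False
67 67.0 3.6 False
66 66.08 5.5 False
65 65.71 25.6 False
end 35.19 x,y,z [-199.32   99.88  253.05] fx,fy,fz [ 0.6 -0.2  0.1] -0.0002
```

View pics/fin.png

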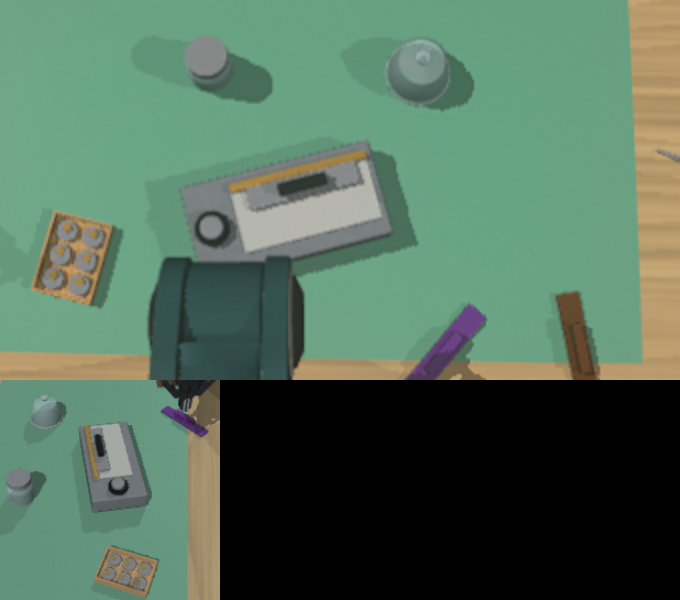

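The logged press shows the full stroke: contact at 72 mm and a hard stop at about 66 mm, so 6 mm of travel with a spring force of 2–5.5 N. The straightedge lies along the fence, and the tray, jar and dome look untouched. I'll hand it in.

```bash
python3 -c "
from h import *
print(env.finish_job(), env.read_state()['clock'])"
```

```text
the job is handed in; nothing more can be done
the job is handed in; nothing more can be done
```

I put the steel straightedge on the demagnetiser's plate, flush along the fence, let go of it, then pressed the button and let it spring back. I handed the job in at about 35 s on the clock.

- **Placing:** I lowered it gently onto the plate, but the first slide to the fence stopped at once on its force limit and left a gap of about 5 mm. I mended this by pushing the released bar against the fence with one finger, at the middle and near both ends of the grip.
- **Flushness:** the end pushes stopped at the same place (-10.09 and -10.06 mm). An edge reading before those pushes had hinted at about 1 mm of skew, but it was blurred by shadow.
- **Button:** I pressed it twice. The second, logged press was to confirm the stroke: contact at 72 mm, hard stop at about 66 mm (6 mm of travel, peak 26 N at the stop). I didn't measure the button's return separately. In the second press contact came again at 72 mm, so it had sprung back after the first.
- **Last pictures:** the straightedge is still along the fence, wholly on the plate. The tray, jar and dust cover look unmoved, judged by eye only.

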